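# Refit the volume knob of the desk control box and hold it pressed

### The job

The volume knob has come off the control box on the desk. Swing the latch lever free and open the guard, then turn the knob so that its pointer lies on the flat side of the D-shaped shaft, push it onto the shaft, and keep it pressed down against the spring collar: finish still holding the knob down, with latch free and guard open. Leave the mouse, the stapler and the label roll where they are.

Things in the scene. Friction and masses are not known exactly. Their poses are not given: they have to be found in the camera images.
- control_box: Grey control box, 165 x 170 x 36 mm, fixed to the desk (it stands somewhere else each time, turned up to 0.2 rad). Origin on the desk directly under the shaft axis; x to its rear (where the guard's hinge is), y to its left, z up. The box reaches from x = -95 to +70 mm and y = -85 to +85 mm; its deck is at z = 36 mm.
- latch_pin (a point): Middle of the upright round black pin (12 mm thick, from 50 to 86 mm above the desk) at the handle end of the steel latch lever, beside the box's right flank. The lever turns in the horizontal plane about latch_pivot, 45 mm from the pin's axis; pushing the pin towards the rear of the box (away from the robot) frees it.
- latch_pivot (a point): Pivot of the latch lever on the deck (36 mm above the desk), 30 mm in front and 73 mm to the right of the shaft. Fixed to the box; axes as the box's.
- latch (a joint): Angle of the latch lever, rad: 0 to 0.2 at the start = latched, pin to the right (-y of the box), the lever's nose over a small tab of the guard, which cannot open; grows anticlockwise from above, clear of the tab from about 0.9; stop at 1.5. Stays where it is left (under 1 N at the pin).
- guard_bar (a point): Middle of the guard's round steel pull bar: 10 mm thick, parallel to the hinge (y of the box), 62 mm free between its two arms, 38 mm in front of the guard's front wall; its centre is 72 mm above the desk (36 mm above the deck) while the guard is shut. It moves with the guard, 152 mm from the hinge axis.
- guard_hinge (a point): Middle of the guard's hinge axis: 65 mm behind the shaft, 38 mm above the desk, fixed to the box, axes as the box's (y along the hinge). Shut, the bar lies 148 mm in front of it and 34 mm higher.
- guard (a joint): Opening angle of the white guard (a hood 110 x 90 x 36 mm over the shaft), rad: 0 shut, grows as its front rises, 1.57 upright, stop at 1.9. A stiff hinge: it stays where it is left (1 to 2 N at the bar).
- shaft_tip (a point): Centre of the upper end of the upright steel D-shaft, 63 mm above the desk. Round, 16 mm thick, with one flat 4 mm from the axis on its +x side (x = outward normal of the flat, z up); upper 3 mm tapered. It stands 15 mm out of the collar (38 mm wide). The flat faces the box's rear, up to 0.4 rad off, differing each time; the shaft turns only stiffly (0.15 N m).
- collar (a joint): How far the aluminium collar round the shaft is pressed down, m: 0 at rest, 0.005 fully down. A spring: 3 N to start it, 8 N fully down.
- knob_mid (a point): Centre of the loose black knob, half-way up (22 mm above its underside); x towards its pointer, z up. 50 g, 44 mm high, standing upright on the desk right of the box: a round skirt 40 mm wide and 24 mm high, on it a grip bar along x, 13 mm wide and 20 mm high. Seated on the resting collar, this point is 7 mm above the shaft's tip; 2 mm above with the collar fully down.
- knob_pointer (a point): Tip of the knob's pointer, the pointed end of its grip bar: 26 mm from the axis (the blunt end: 16 mm), at the height of the knob's centre. The bore in the knob's underside is 18 mm wide, 21 mm deep, its mouth chamfered, with a flat 5 mm from the axis on the pointer's side.
- mouse: Black mouse, 114 x 62 x 46 mm, a bystander between the robot and the work; origin at the centre of its underside.
- stapler: Black stapler, 36 x 146 x 56 mm, a bystander to the left of the box; origin at the centre of its underside.
- label_roll: White roll of labels, 72 mm wide, 40 mm high, a bystander to the rear right; origin at the centre of its underside.
Not all that is in view belongs to the job. There is more than one size of the part that bears knob_mid; the job needs the smallest.

How it is judged:
By the outcome, as a careful person would: the job done as asked, in the order asked, and still so for the second after the job is handed in, while the arm keeps its last pose, push and grip.
It also fails if it takes over 56 s, if anything falls off the work surface, if the arm or the gripper's body presses on something with over 40 N, if the wrist force passes 120 N, or if a joint passes its speed limit or range.

### The arm

A 7-joint arm with a two-finger parallel gripper is mounted at the origin on a cart in front of the work surface, level with it; the furniture and walls round the work are solid. World frame = base frame: x ahead of the robot, y to its left, z up, the work surface at z = 0. Lengths are in m, angles in rad, forces in N, time in s.
With the tool pointing down it reaches from about 0.425 to 0.875 m from the base axis. Payload 4.7 kg.
Tool frame: the origin (TCP) lies at the very end of the fingers, on their centre line; the grasp point (between the pads) lies 19 mm behind it; z points along the fingers, y is the line along which they close (so a half turn about z gives the same grasp; the last joint's range is limited). The gripper opens to 87 mm and grips with 3 to 60 N. Pads are 19 mm wide; open, the fingers measure 117 mm over their backs; the gripper's body (75 mm by 190 mm) begins 51 mm behind the grasp point.
Start: joints at [1.122, 0.321, -0.07, 1.45, 0.023, 1.371, -0.057], TCP at [0.29, -0.582, 0.223] pointing down, gripper open.
Joint ranges: [-2.86, 2.86], [-0.3, 2.09], [-1.38, 1.24], [0.06, 2.45], [-1.56, 4.7], [0.09, 2.05], [-2.69, 2.69]. Speed limits (rad/s): [2.57, 2.57, 3.14, 3.14, 3.14, 3.14, 3.14].

### API

Orientations are given as a rotation vector (axis times angle).
In Python, from bench import ctrl gives the robot as it stands.
- The arm moves only by the tool jog_arm, never from a script. Its argument "commands" is a list of rows, each a list of 7 numbers: the opening, from 0 (shut) to 1 (fully open), then the shift along the world's x, y, z scaled (see below), then the turn, a rotation vector about the world's x, y, z scaled (see below). A call has exactly 5 rows; each row is the pose to reach, as a shift and turn from the pose commanded when the call began; what a row does not reach only later rows make up. The controller multiplies each number of a shift by 0.5 m and each number of a turn by 30 degrees. A row lasts 1/12 s, in which the tool goes at most 41.7 mm and 7.16 degrees, less where a joint would pass 70% of its speed; a pose out of reach is approached as far as the arm can. A call with a number of a shift or a turn outside -1 to 1 is refused whole. A call with a gripper value outside its range is refused whole. The fingers move at their own pace and stop on an object; "grip_force" is the grip in N (left out, the last holds). Time passes only in rows, so rows that repeat a pose let the fingers close, or fill a call up. It gives the time, the measured TCP pose, the force, the opening and the grip force at its end, in the units of the state.
- ctrl.get_state(): the state, without advancing time (a new reading comes with each control period).
- ctrl.get_image(name): name is "scene" or "top" or "wrist"; returns a dict with "frame" (384x512x3 uint8, red, green, blue), "vfov" (degrees; the focal length in pixels is half the picture's height over the tangent of half this angle, whatever the lens; pixels are square), "cx", "cy" (the principal point, pixels), "distortion" ([k1, k2, p1, p2, k3] as OpenCV has them; the pictures are not rectified), "camera_from_world" (4x4, takes a point from world to camera coordinates); the wrist camera has in their place "mount" (4x4, takes a point from camera to tool coordinates, whose origin is the TCP and whose axes are the flange's). Camera axes: x right, y down, z forward; pixel columns grow to the right and rows downward; lengths in m; the calibration is good to about 2 mm. A picture is of the moment at which its call begins: read the wrist's pose just before it. There is no depth.
- ctrl.close_job(): hands the job in; it is judged then, once.
The state is a dict: "time": time; "joint_positions": joint angles; "qd": joint speeds; "joint_torque": joint torques, N m; "position": TCP position; "tool_rot": TCP orientation; "ft_force": force on the tool from outside, world axes, zero at the start; "torque": the same for the moment, N m; "grip_width": opening from 0.0 (shut) to 1.0 (fully open); "grip_force": force on a finger pad.
Only numpy, scipy, OpenCV 4.12 (cv2) and the standard library are available. Lean on these libraries where they do the work, as an engineer would, in place of code of your own. Each camera call takes 0.05 s, during which the arm holds its last target. There are 200 camera calls.

## Working session

There is one attempt and no reset: what is moved stays moved. The work goes in short steps, Python scripts to look and compute and a tool call to move; the robot and the scene stay as the last step left them, time stands still between calls to the robot, and variables do not carry over. Pictures are saved under pics/ and viewed, at most 10 in all, crops included, and the job is handed in when it is done.

Besides the shell and the picture viewer there is one more tool, called after "Emit:" by a JSON object that holds its "op" and its "data". jog_arm: Moves the arm, as the interface text tells. Shifts and turns lie within -1 to 1; 1 stands for 0.5 m of shift or 30 degrees of turn. Its arguments: {"type":"object","properties":{"commands":{"type":"array","items":{"type":"array","items":{"type":"number","minimum":-1,"maximum":1}}},"grip_force":{"type":"number"}},"required":["commands"]}

```bash
mkdir -p pics; ls; cat > h.py <<'E'
import numpy as np, cv2
from bench import ctrl
from scipy.spatial.transform import Rotation as R
def cam(name):
    s=ctrl.get_state(); d=ctrl.get_image(name)
    f=d["frame"].shape[0]/2/np.tan(np.radians(d["vfov"])/2)
    K=np.array([[f,0,d["cx"]],[0,f,d["cy"]],[0,0,1.]])
    if "mount" in d:
        T=np.eye(4);T[:3,:3]=R.from_rotvec(s["tool_rot"]).as_matrix();T[:3,3]=s["position"]
        C=T@np.array(d["mount"])
    else: C=np.linalg.inv(np.array(d["camera_from_world"]))
    return dict(img=d["frame"][:,:,::-1].copy(),K=K,D=np.array(d["distortion"],float),C=C)
def ray(c,uv):
    p=cv2.undistortPoints(np.array(uv,float).reshape(-1,1,2),c["K"],c["D"])[:,0]
    r=np.c_[p,np.ones(len(p))]@c["C"][:3,:3].T
    return c["C"][:3,3],r
def onz(c,uv,z):
    o,r=ray(c,uv); return o+r*((z-o[2])/r[:,2])[:,None]
def proj(c,P):
    M=np.linalg.inv(c["C"]); return cv2.projectPoints(np.array(P,float).reshape(-1,1,3),cv2.Rodrigues(M[:3,:3])[0],M[:3,3],c["K"],c["D"])[0][:,0]
def save(c,n,crop=None,s=1):
    i=c["img"]
    if crop: x0,y0,x1,y1=crop; i=i[y0:y1,x0:x1]
    cv2.imwrite("pics/"+n+".png",cv2.resize(i,None,fx=s,fy=s,interpolation=cv2.INTER_CUBIC))
E
python3 - <<'E'
from h import *
import pickle
cs={n:cam(n) for n in("scene","top")}
pickle.dump(cs,open("c0.pkl","wb"))
for n in cs: save(cs[n],n+"0",None,1.5); print(n,cs[n]["C"].round(3),cs[n]["K"][0,0])
s=ctrl.get_state();print(s)
E
```

```text
pics
scene [[-0.866 -0.28   0.414  0.196]
 [-0.499  0.489 -0.715  0.593]
 [-0.002 -0.826 -0.563  0.544]
 [ 0.     0.     0.     1.   ]] 352.8768608166077
top [[-0.009 -0.994  0.108  0.43 ]
 [-1.     0.007 -0.017 -0.013]
 [ 0.016 -0.108 -0.994  1.254]
 [ 0.     0.     0.     1.   ]] 489.98247532231215
{'time': 0.1, 'joint_positions': array([ 1.1221232 ,  0.32177372, -0.07007795,  1.45153864,  0.02257793,
        1.37080934, -0.05689866]), 'qd': array([-0.00037077, -0.00239659,  0.00286055, -0.00198182,  0.00164192,
        0.0004216 ,  0.00218026]), 'joint_torque': array([-3.79529301e-04, -4.92573094e+01, -4.06007599e-01, -3.13397563e+01,
       -6.40005595e-02,  3.95962363e-02,  9.05048273e-05]), 'position': array([ 0.2899196 , -0.58120955,  0.2215619 ]), 'tool_rot': array([-3.05622755e+00, -7.20095943e-01,  7.38883310e-04]), 'ft_force': array([-0.21956009,  0.06072179,  0.28869609]), 'torque': array([-0.02697129,  0.00736922, -0.04328015]), 'grip_force': 0.0, 'grip_width': 0.9968841388554767}
```

View pics/scene0.png

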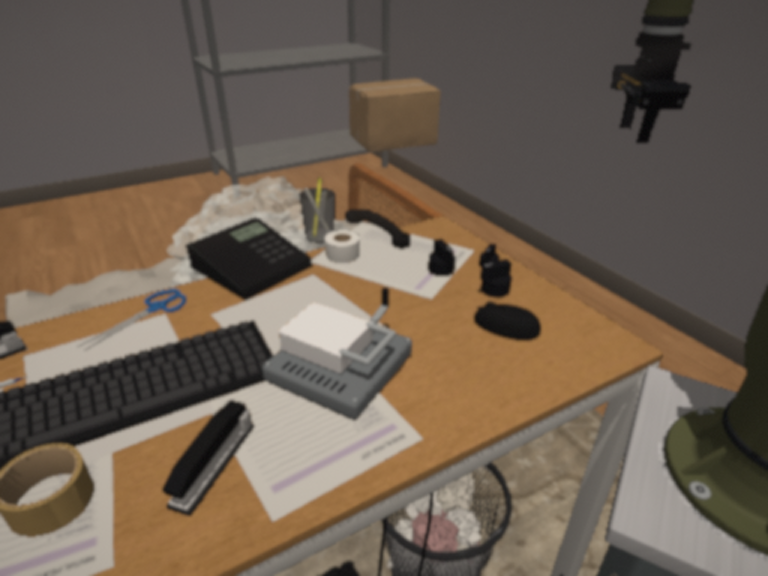

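View pics/top0.png

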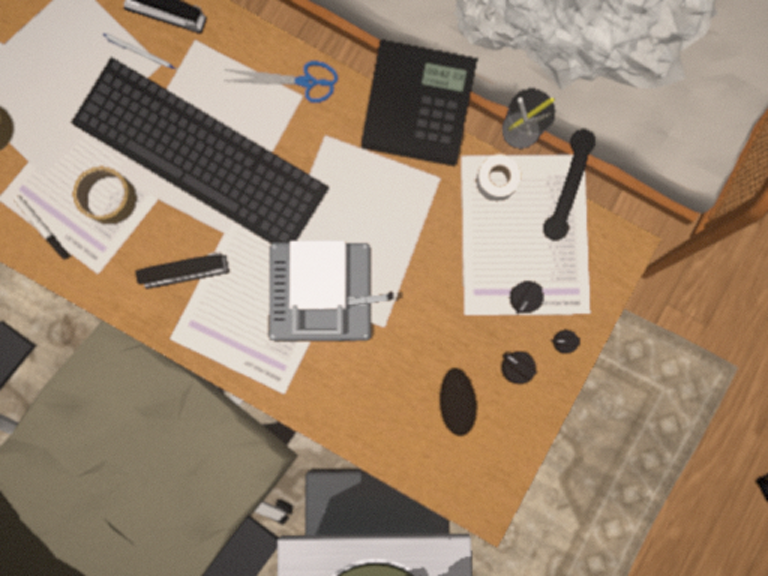

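The scene view shows the box with the guard shut, with the black latch pin standing to its right. In the top view (shown at 1.5x), the box corners are about (268,243), (370,243), (372,340) and (268,340), and the latch pin is at (393,296). The three knobs are at (526,297), (518,367) and (566,341), and the last is the smallest. The mouse is at (458,402) and the label roll at (498,177).

```bash
python3 - <<'E'
from h import *
import pickle
c=pickle.load(open("c0.pkl","rb"))["top"]
im=c["img"]; hsv=cv2.cvtColor(im,cv2.COLOR_BGR2HSV)
cor=onz(c,np.array([[268,243],[370,243],[372,340],[268,340]])/1.5,.036); print(cor.round(4))
print("size",[np.linalg.norm(cor[i]-cor[(i+1)%4]).round(4) for i in range(4)])
e=(cor[1]+cor[2]-cor[0]-cor[3]); print("yaw",np.degrees(np.arctan2(e[0],-e[1])))
print("pin",onz(c,np.array([[395,296]])/1.5,.086), "bar",onz(c,np.array([[319,330]])/1.5,.072))
m=(im.max(2)<60).astype(np.uint8)
for k in cv2.findContours(m,cv2.RETR_EXTERNAL,cv2.CHAIN_APPROX_NONE)[0]:
    x,y,w,h=cv2.boundingRect(k)
    if 290<x<400 and 180<y<300 and cv2.contourArea(k)>60:
        r=cv2.minEnclosingCircle(k); print(np.array(r[0]).round(1),round(r[1],1),cv2.contourArea(k),onz(c,[r[0]],.022).round(4), "px/m",490/1.25)
E
```

```text
[[ 6.353e-01  1.726e-01  3.600e-02]
 [ 6.342e-01  2.300e-03  3.600e-02]
 [ 4.719e-01 -1.000e-04  3.600e-02]
 [ 4.735e-01  1.712e-01  3.600e-02]]
size [np.float64(0.1704), np.float64(0.1623), np.float64(0.1712), np.float64(0.1618)]
yaw -0.4270476633655812
pin [[ 0.53999425 -0.0377348   0.086     ]] bar [[0.48746211 0.0844172  0.072     ]]
[304.5 267.5] 21.6 713.5 [[ 0.37   -0.1398  0.022 ]] px/m 392.0
[345.3 243.3] 11.3 265.0 [[ 0.4289 -0.2433  0.022 ]] px/m 392.0
[377. 227.] 8.1 153.0 [[ 0.469 -0.324  0.022]] px/m 392.0
[350.8 198.3] 10.4 178.5 [[ 0.5418 -0.2602  0.022 ]] px/m 392.0
```

Emit:
{"op": "jog_arm", "data": {"commands": [[0, 0.14, 0.36, 0.02, 0, 0, 0.7], [0, 0.14, 0.36, 0.02, 0, 0, 0.7], [0, 0.14, 0.36, 0.02, 0, 0, 0.7], [0, 0.14, 0.36, 0.02, 0, 0, 0.7], [0, 0.14, 0.36, 0.02, 0, 0, 0.7]], "grip_force": 20}}

```text
time: 0.52
position: [0.3622, -0.3971, 0.2325]
tool_rot: [-2.871, -1.271, -0.002]
ft_force: [0.2, 0.3, -0.0]
grip_width: 0.703
grip_force: 0.0
```

Emit:
{"op": "jog_arm", "data": {"commands": [[0, 0.14, 0.36, 0.02, 0, 0, 0.7], [0, 0.14, 0.36, 0.02, 0, 0, 0.7], [0, 0.14, 0.36, 0.02, 0, 0, 0.7], [0, 0.14, 0.36, 0.02, 0, 0, 0.7], [0, 0.14, 0.36, 0.02, 0, 0, 0.7]]}}

```text
time: 0.93
position: [0.4315, -0.2169, 0.2427]
tool_rot: [-2.592, -1.774, -0.001]
ft_force: [1.0, 0.3, -0.5]
grip_width: 0.324
grip_force: 0.0
```

Emit:
{"op": "jog_arm", "data": {"commands": [[0, 0.14, 0.36, 0.02, 0, 0, 0.7], [0, 0.14, 0.36, 0.02, 0, 0, 0.7], [0, 0.14, 0.36, 0.02, 0, 0, 0.7], [0, 0.14, 0.36, 0.02, 0, 0, 0.7], [0, 0.14, 0.36, 0.02, 0, 0, 0.7]]}}

```text
time: 1.35
position: [0.5008, -0.0366, 0.2528]
tool_rot: [-2.225, -2.217, -0.002]
ft_force: [0.9, 0.7, 0.2]
grip_width: 0.023
grip_force: 0.0
```

```bash
python3 - <<'E'
from h import *
import pickle
c=cam("wrist"); pickle.dump(c,open("w1.pkl","wb")); save(c,"w1",None,1.5)
s=ctrl.get_state();print(s["time"],s["position"],s["tool_rot"],s["joint_positions"],c["C"].round(3))
E
```

```text
1.4 [ 0.5022528  -0.03159075  0.25319979] [-2.2179721  -2.22327392 -0.0076501 ] [ 0.62598737  0.01687162 -0.61440666  1.74372591  0.00553581  1.38150318
  0.01301319] [[ 1.    -0.004  0.001  0.5  ]
 [-0.003 -0.968 -0.25   0.032]
 [ 0.002  0.25  -0.968  0.415]
 [ 0.     0.     0.     1.   ]]
```

View pics/w1.png

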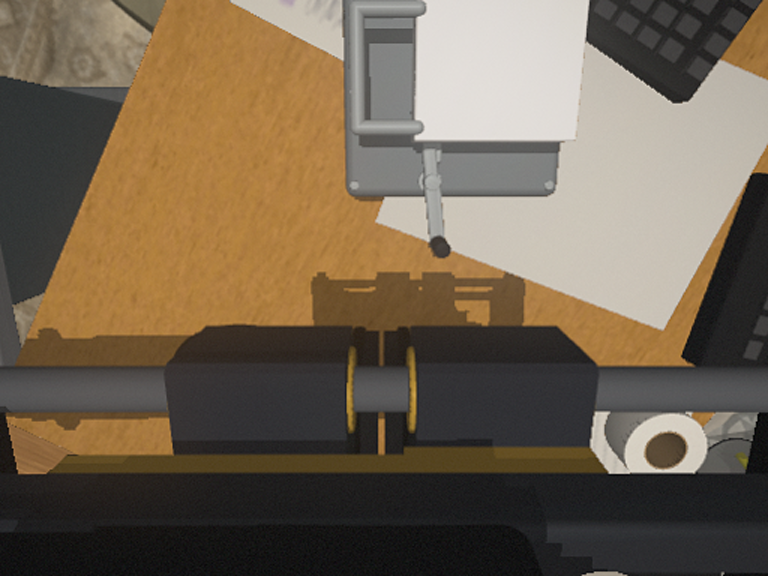

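The wrist view shows the pin top at about (439,242), the lever pivot at (431,182), the box's right-side corners at (348,197) and (557,194), and the bar along u≈356 with its right arm at v≈128.

```bash
python3 - <<'E'
from h import *
import pickle
c=pickle.load(open("w1.pkl","rb"))
f=lambda u,v,z: onz(c,np.array([[u,v]])/1.5,z)[0].round(4)
print("pin",f(439,242,.086),"pivot",f(431,182,.045),"FR",f(347,197,.036),"RR",f(557,194,.036),"bar",f(356,30,.072),f(356,110,.072),"arms",f(390,7,.072),f(390,128,.072),"wall",f(416,80,.072))
E
```

```text
pin [ 0.5409 -0.0231  0.086 ] pivot [0.5387 0.0156 0.045 ] FR [0.4749 0.004  0.036 ] RR [0.6372 0.0057 0.036 ] bar [0.4854 0.1127 0.072 ] [0.4846 0.0641 0.072 ] arms [0.5073 0.1259 0.072 ] [0.5074 0.0526 0.072 ] wall [0.5245 0.0826 0.072 ]
```

Emit:
{"op": "jog_arm", "data": {"commands": [[0, -0.004, 0.01, -0.1, 0, 0, 0], [0, -0.004, 0.01, -0.2, 0, 0, 0], [0, -0.004, 0.01, -0.27, 0, 0, 0], [0, -0.004, 0.01, -0.34, 0, 0, 0], [0, -0.004, 0.01, -0.384, 0, 0, 0]]}}

```text
time: 1.82
position: [0.495, -0.0368, 0.0563]
tool_rot: [-2.228, -2.209, 0.005]
ft_force: [-0.7, -0.9, 0.3]
grip_width: 0.004
grip_force: 0.0
```

Emit:
{"op": "jog_arm", "data": {"commands": [[0, 0, 0, 0, 0, 0, 0], [0, 0, 0, 0, 0, 0, 0], [0, 0.02, 0.0, 0, 0, 0, 0], [0, 0.032, 0, 0, 0, 0, 0], [0, 0.044, 0.002, 0, 0, 0, 0]]}}

```text
time: 2.23
position: [0.5232, -0.0362, 0.063]
tool_rot: [2.229, 2.208, 0.004]
ft_force: [-0.4, -0.3, 0.6]
grip_width: 0.008
grip_force: 0.0
```

Emit:
{"op": "jog_arm", "data": {"commands": [[0, 0.024, 0.01, 0, 0, 0, 0], [0, 0.044, 0.02, 0, 0, 0, 0], [0, 0.064, 0.042, 0, 0, 0, 0], [0, 0.078, 0.064, 0, 0, 0, 0], [0, 0.08, 0.066, 0, 0, 0, 0]]}}

```text
time: 2.65
position: [0.5624, 0.0003, 0.0616]
tool_rot: [2.228, 2.215, 0.005]
ft_force: [-0.3, 1.0, -0.7]
grip_width: 0.004
grip_force: 0.1
```

Emit:
{"op": "jog_arm", "data": {"commands": [[0, 0, 0, 0, 0, 0, 0], [0, 0, 0, 0, 0, 0, 0], [0, -0.02, 0, 0, 0, 0, 0], [0, -0.04, 0, 0, 0, 0, 0], [0, -0.06, 0, 0, 0, 0, 0]]}}

```text
time: 3.07
position: [0.5285, -0.0032, 0.0604]
tool_rot: [-2.231, -2.211, 0.001]
ft_force: [0.5, 0.1, 0.0]
grip_width: 0.006
grip_force: 0.0
```

Emit:
{"op": "jog_arm", "data": {"commands": [[0.35, 0, 0, 0.08, 0, 0, 0], [0.35, 0, 0, 0.16, 0, 0, 0], [0.35, 0, 0.04, 0.2, 0, 0, 0], [0.35, 0, 0.06, 0.2, 0, 0, 0], [0.35, 0, 0.06, 0.2, 0, 0, 0]]}}

```text
time: 3.48
position: [0.5299, 0.03, 0.162]
tool_rot: [2.225, 2.214, 0.003]
ft_force: [-0.5, 1.0, -0.4]
grip_width: 0.292
grip_force: 0.0
```

```bash
python3 - <<'E'
from h import *
import pickle
t=cam("top"); t2=cam("wrist"); pickle.dump((t,t2),open("c2.pkl","wb"))
cv2.imwrite("pics/c2.png",np.hstack([cv2.resize(t["img"][140:260,150:300],(400,320)),cv2.resize(t2["img"],(400,300))[:300].repeat(1,0) if 0 else cv2.copyMakeBorder(cv2.resize(t2["img"],(400,300)),0,20,0,0,0)]))
s=ctrl.get_state();print(s["time"],s["position"],s["tool_rot"],s["ft_force"])
E
```

```text
3.5833 [0.5286696  0.02683708 0.15943982] [-2.22967761 -2.21252382  0.00346624] [-0.1783976  -0.28599759 -0.66627642]
```

View pics/c2.png

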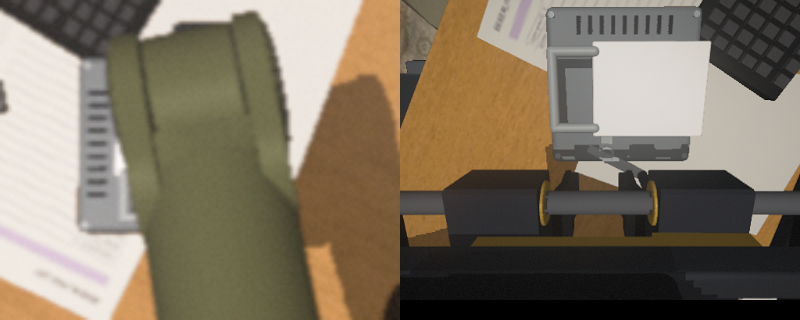

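The composite view shows the lever swung well round: pivot at about (605,152), lever running to (643,174). The bar is at u≈553, between arms at v≈50 and 128, in panel pixels.

Emit:
{"op": "jog_arm", "data": {"commands": [[0.3, -0.09, 0.124, 0, 0, 0, 0], [0.3, -0.09, 0.124, 0, 0, 0, 0], [0.3, -0.09, 0.124, 0, 0, 0, 0], [0.3, -0.09, 0.124, 0, 0, 0, 0], [0.3, -0.09, 0.124, 0, 0, 0, 0]]}}

```text
time: 4.0
position: [0.4845, 0.0877, 0.1593]
tool_rot: [-2.232, -2.211, 0.003]
ft_force: [0.3, -0.8, 0.3]
grip_width: 0.299
grip_force: 0.0
```

```bash
python3 - <<'E'
from h import *
import pickle
c=pickle.load(open("c2.pkl","rb"))[1]
f=lambda u,v,z: onz(c,np.array([[(u-400)*1.28,v*1.28]]),z)[0].round(4)
print("bar",f(553,60,.072),f(554,118,.072),"arms",f(580,50,.072),f(580,128,.072),"wall",f(594,90,.072),"corners",f(548,8,.036),f(555,159,.036),f(700,10,.036),f(688,159,.036),"piv",f(606,152,.045))
c=cam("wrist"); save(c,"w3",None,1.2); pickle.dump(c,open("w3.pkl","wb")); s=ctrl.get_state();print(s["time"],s["position"],s["grip_width"])
E
```

```text
bar [0.4867 0.1176 0.072 ] [0.4848 0.063  0.072 ] arms [0.5123 0.1263 0.072 ] [0.5105 0.0527 0.072 ] wall [0.525  0.0899 0.072 ] corners [0.4781 0.171  0.036 ] [0.4772 0.0093 0.036 ] [0.634  0.1681 0.036 ] [0.6353 0.0083 0.036 ] piv [0.5375 0.02   0.045 ]
4.05 [0.48497798 0.08746049 0.15954572] 0.30362450204081515
```

View pics/w3.png

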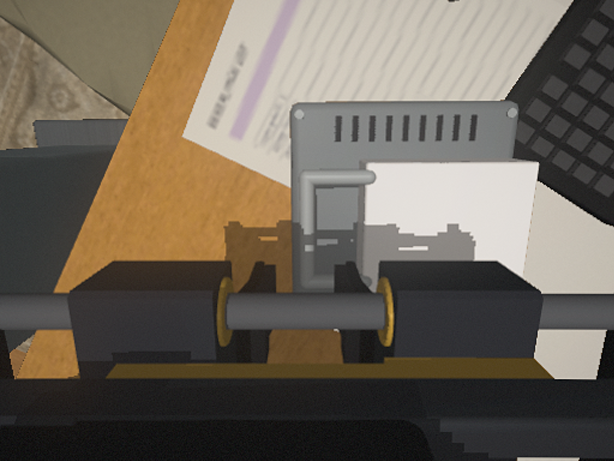

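The fingers straddle the bar, which runs at u≈308 between arms at v≈178 and 283. The hood's front wall is at u≈365, clear of the rear finger.

Emit:
{"op": "jog_arm", "data": {"commands": [[0.3, 0, 0.003, -0.06, 0, 0, 0], [0.3, 0, 0.003, -0.12, 0, 0, 0], [0.3, 0, 0.003, -0.17, 0, 0, 0], [0.3, 0, 0.003, -0.2, 0, 0, 0], [0.3, 0, 0.003, -0.214, 0, 0, 0]], "grip_force": 20}}

```text
time: 4.47
position: [0.4834, 0.0889, 0.0504]
tool_rot: [-2.231, -2.207, 0.006]
ft_force: [0.3, -0.5, -0.1]
grip_width: 0.3
grip_force: 0.0
```

Emit:
{"op": "jog_arm", "data": {"commands": [[0, 0, 0, 0, 0, 0, 0], [0, 0, 0, 0, 0, 0, 0], [0, 0, 0, 0, 0, 0, 0], [0, 0, 0, 0, 0, 0, 0], [0, 0, 0, 0, 0, 0, 0]]}}

```text
time: 4.88
position: [0.4857, 0.0907, 0.0546]
tool_rot: [2.23, 2.211, 0.001]
ft_force: [-1.4, -0.5, 1.0]
grip_width: 0.105
grip_force: 20.0
```

Emit:
{"op": "jog_arm", "data": {"commands": [[0, 0.007, 0, 0.026, 0, 0, 0], [0, 0.016, 0, 0.05, 0, 0, 0], [0, 0.028, 0, 0.074, 0, 0, 0], [0, 0.041, 0, 0.097, 0, 0, 0], [0, 0.056, 0, 0.119, 0, 0, 0]]}}

```text
time: 5.3
position: [0.5122, 0.0906, 0.1137]
tool_rot: [-2.23, -2.212, 0.003]
ft_force: [-2.0, 0.1, -2.5]
grip_width: 0.106
grip_force: 20.0
```

Gripped the bar (10 mm opening, small forces), and it is rising freely.

Emit:
{"op": "jog_arm", "data": {"commands": [[0, 0.017, 0, 0.02, 0, 0, 0], [0, 0.036, 0, 0.039, 0, 0, 0], [0, 0.057, 0, 0.056, 0, 0, 0], [0, 0.078, 0, 0.071, 0, 0, 0], [0, 0.101, 0, 0.084, 0, 0, 0]]}}

```text
time: 5.72
position: [0.5625, 0.0905, 0.1567]
tool_rot: [-2.23, -2.212, 0.005]
ft_force: [-4.9, -1.4, 3.8]
grip_width: 0.105
grip_force: 20.0
```

Emit:
{"op": "jog_arm", "data": {"commands": [[0, 0.024, 0, 0.011, 0, 0, 0], [0, 0.049, 0, 0.02, 0, 0, 0], [0, 0.075, 0, 0.027, 0, 0, 0], [0, 0.101, 0, 0.031, 0, 0, 0], [0, 0.127, 0, 0.033, 0, 0, 0]]}}

```text
time: 6.13
position: [0.6277, 0.0903, 0.1729]
tool_rot: [2.23, 2.211, -0.001]
ft_force: [-2.0, -0.6, 0.6]
grip_width: 0.104
grip_force: 20.0
```

Emit:
{"op": "jog_arm", "data": {"commands": [[0, 0.027, 0, 0, 0, 0, 0], [0, 0.053, 0, -0.003, 0, 0, 0], [0, 0.079, 0, -0.008, 0, 0, 0], [0, 0.105, 0, -0.015, 0, 0, 0], [0, 0.115, 0, -0.018, 0, 0, 0]]}}

```text
time: 6.55
position: [0.6861, 0.0901, 0.1629]
tool_rot: [2.231, 2.21, 0.001]
ft_force: [-0.7, -2.4, 2.4]
grip_width: 0.107
grip_force: 20.0
```

Emit:
{"op": "jog_arm", "data": {"commands": [[0, 0.02, 0, -0.008, 0, 0, 0], [0, 0.038, 0, -0.017, 0, 0, 0], [0, 0.038, 0, -0.017, 0, 0, 0], [0.3, 0.038, 0, -0.017, 0, 0, 0], [0.3, 0.038, 0, -0.017, 0, 0, 0]]}}

```text
time: 6.97
position: [0.7033, 0.0916, 0.154]
tool_rot: [-2.23, -2.212, -0.001]
ft_force: [1.0, 1.0, 0.1]
grip_width: 0.188
grip_force: 0.0
```

Emit:
{"op": "jog_arm", "data": {"commands": [[0.3, 0, 0, 0, 0, 0, 0], [0.3, 0, 0, 0.04, 0, 0, 0], [0.3, 0, 0, 0.1, 0, 0, 0], [0.3, 0, 0, 0.17, 0, 0, 0], [0.3, 0, 0, 0.22, 0, 0, 0]]}}

```text
time: 7.38
position: [0.7034, 0.0918, 0.2671]
tool_rot: [2.229, 2.213, 0.003]
ft_force: [0.2, 0.8, 0.9]
grip_width: 0.296
grip_force: 0.0
```

Emit:
{"op": "jog_arm", "data": {"commands": [[0.3, -0.08, 0, 0, 0, 0, -1], [0.3, -0.16, 0, 0, 0, 0, -1], [0.3, -0.24, 0, 0, 0, 0, -1], [0.3, -0.3, 0, 0, 0, 0, -1], [0.3, -0.36, 0, 0, 0, 0, -1]]}}

```text
time: 7.8
position: [0.5212, 0.0915, 0.2639]
tool_rot: [2.731, 1.553, -0.0]
ft_force: [-0.3, -0.3, 1.5]
grip_width: 0.299
grip_force: 0.0
```

Emit:
{"op": "jog_arm", "data": {"commands": [[0.3, 0, 0, 0, 0, 0, -1], [0.3, 0, 0, 0, 0, 0, -1], [0.3, 0, 0, 0, 0, 0, -1], [0.3, 0, 0, 0, 0, 0, -1], [0.3, 0, 0, 0, 0, 0, -1]]}}

```text
time: 8.22
position: [0.523, 0.0914, 0.2642]
tool_rot: [3.039, 0.796, 0.0]
ft_force: [-0.4, -0.1, 0.6]
grip_width: 0.299
grip_force: 0.0
```

Emit:
{"op": "jog_arm", "data": {"commands": [[0.3, 0, 0, 0, 0, 0, -1], [0.3, 0, 0, 0, 0, 0, -1], [0.3, 0, 0, -0.1, 0, 0, -1], [0.3, 0, 0, -0.2, 0, 0, -1], [0.3, 0, 0, -0.28, 0, 0, -1]]}}

```text
time: 8.63
position: [0.5239, 0.0913, 0.1385]
tool_rot: [3.141, -0.017, 0.004]
ft_force: [0.9, -1.1, -0.7]
grip_width: 0.301
grip_force: 0.0
```

Emit:
{"op": "jog_arm", "data": {"commands": [[0.3, 0, 0, 0, 0, 0, 0], [0.3, 0, 0, 0, 0, 0, 0], [0.3, 0, 0, 0, 0, 0, 0], [0.3, 0, 0, 0, 0, 0, 0], [0.3, 0, 0, 0, 0, 0, 0]]}}

```text
time: 9.05
position: [0.5256, 0.0913, 0.142]
tool_rot: [-3.141, 0.012, -0.008]
ft_force: [-0.2, -0.6, 0.1]
grip_width: 0.297
grip_force: 0.0
```

```bash
python3 - <<'E'
from h import *
import pickle
c=cam("wrist"); s=ctrl.get_state();print(s["time"],s["position"],s["tool_rot"],s["joint_positions"].round(2),c["C"][:3,3])
pickle.dump(c,open("w4.pkl","wb")); save(c,"w4",None,1.5)
E
```

```text
9.1 [0.52528583 0.09118446 0.14152657] [-3.1414435   0.01226105 -0.00645855] [ 0.32  0.17 -0.59  1.83  0.1   1.17 -1.88] [0.59262783 0.09081477 0.30414203]
```

View pics/w4.png

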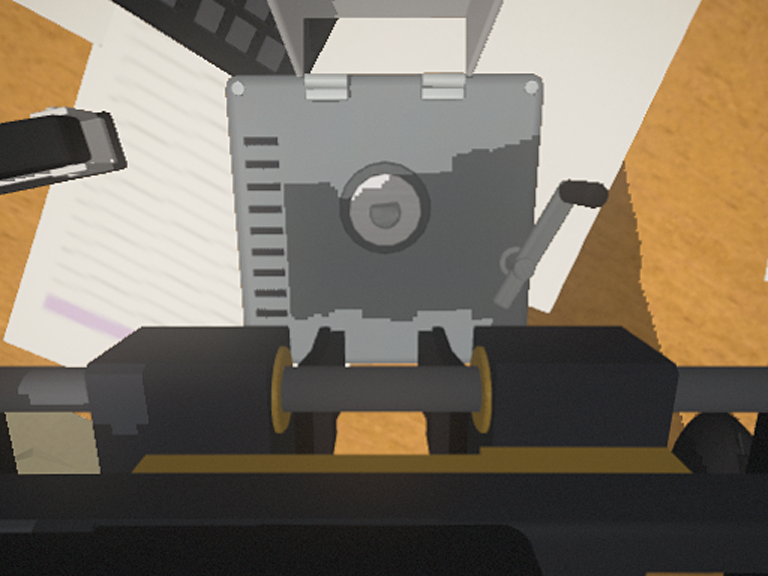

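The wrist view shows the guard upright at the back and the lever free, with its pivot at (517,265) and the pin from (566,190) to (600,193). The shaft tip is at about (385,212), inside the collar centred at (385,207). I'll zoom in to read the flat's direction.

```bash
python3 - <<'E'
from h import *
import pickle
c=pickle.load(open("w4.pkl","rb"))
f=lambda u,v,z: onz(c,np.array([[u,v]])/1.5,z)[0].round(4)
a,b,p=f(594,193,.086),f(567,190,.05),f(517,265,.045)
print("pin",a,b,"piv",p,"ang",np.arctan2(b[0]-p[0],p[1]-b[1]),np.arctan2(a[0]-p[0],p[1]-a[1]))
print("shaft tip",f(385,213,.063),"collar",f(385,206,.048))
print("corners",f(229,76,.036),f(542,76,.036))
i=c["img"][112:168,225:290]; i=cv2.normalize(i,None,0,255,cv2.NORM_MINMAX)
cv2.imwrite("pics/w4z.png",cv2.resize(i,None,fx=10,fy=10,interpolation=cv2.INTER_NEAREST))
E
```

```text
pin [ 0.5788 -0.0038  0.086 ] [ 0.5781 -0.0054  0.05  ] piv [0.5377 0.0165 0.045 ] ang 1.074054670427055 1.1120267278834888
shaft tip [0.5684 0.0889 0.063 ] collar [0.5705 0.0887 0.048 ]
corners [0.6364 0.1687 0.036 ] [0.6352 0.0073 0.036 ]
```

View pics/w4z.png

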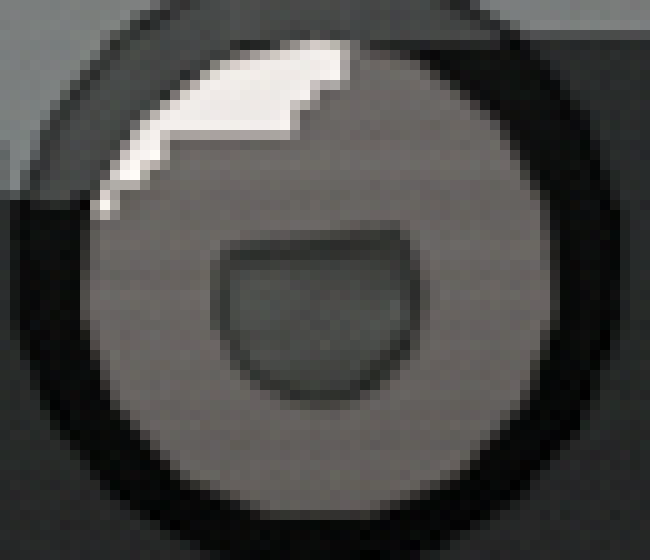

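The zoom shows the D-shaped tip, with its flat edge running from (220,245) to (405,230). The flat therefore faces the rear, turned about 5° towards +y. The latch angle works out to about 1.09, which is free. Next I look at the knob.

Emit:
{"op": "jog_arm", "data": {"commands": [[0.6, -0.04, -0.06, 0.1, 0, 0, 1], [0.6, -0.04, -0.12, 0.16, 0, 0, 1], [0.6, -0.04, -0.18, 0.16, 0, 0, 1], [0.6, -0.04, -0.24, 0.16, 0, 0, 1], [0.6, -0.04, -0.3, 0.16, 0, 0, 1]]}}

```text
time: 9.52
position: [0.5051, -0.0603, 0.2228]
tool_rot: [3.032, 0.81, 0.009]
ft_force: [0.1, 0.2, -0.5]
grip_width: 0.567
grip_force: 0.0
```

Emit:
{"op": "jog_arm", "data": {"commands": [[0.6, -0.036, -0.08, 0, 0, 0, 1], [0.6, -0.036, -0.16, 0, 0, 0, 1], [0.6, -0.036, -0.24, 0, 0, 0, 1], [0.6, -0.036, -0.32, 0, 0, 0, 1], [0.6, -0.036, -0.32, 0, 0, 0, 1]]}}

```text
time: 9.93
position: [0.4844, -0.227, 0.2204]
tool_rot: [2.725, 1.554, -0.001]
ft_force: [-1.1, -0.1, -0.6]
grip_width: 0.595
grip_force: 0.0
```

Emit:
{"op": "jog_arm", "data": {"commands": [[0.6, -0.036, -0.08, 0, 0, 0, 1], [0.6, -0.036, -0.16, 0, 0, 0, 1], [0.6, -0.036, -0.24, 0, 0, 0, 1], [0.6, -0.036, -0.3, -0.06, 0, 0, 1], [0.6, -0.036, -0.3, -0.12, 0, 0, 1]]}}

```text
time: 10.35
position: [0.4672, -0.3792, 0.1622]
tool_rot: [2.227, 2.201, -0.004]
ft_force: [-0.1, -0.6, -0.2]
grip_width: 0.602
grip_force: 0.0
```

Emit:
{"op": "jog_arm", "data": {"commands": [[0.6, 0, 0, 0, 0, 0, 0], [0.6, 0, 0, 0, 0, 0, 0], [0.6, 0, 0, 0, 0, 0, 0], [0.6, 0, 0, 0, 0, 0, 0], [0.6, 0, 0, 0, 0, 0, 0]]}}

```text
time: 10.77
position: [0.4693, -0.3687, 0.1617]
tool_rot: [2.226, 2.211, 0.001]
ft_force: [-0.0, 0.1, 0.5]
grip_width: 0.602
grip_force: 0.0
```

```bash
python3 - <<'E'
from h import *
import pickle
c=cam("wrist"); s=ctrl.get_state();print(s["time"],s["position"],s["tool_rot"],s["joint_positions"].round(2),c["C"][:3,3])
pickle.dump(c,open("w5.pkl","wb")); save(c,"w5",None,1.5)
E
```

```text
10.8167 [ 0.46904177 -0.36876923  0.16132158] [2.22676929e+00 2.21115375e+00 6.15567170e-04] [ 0.86  0.26 -0.27  1.67  0.07  1.23  0.56] [ 0.46876449 -0.2998925   0.32337862]
```

View pics/w5.png

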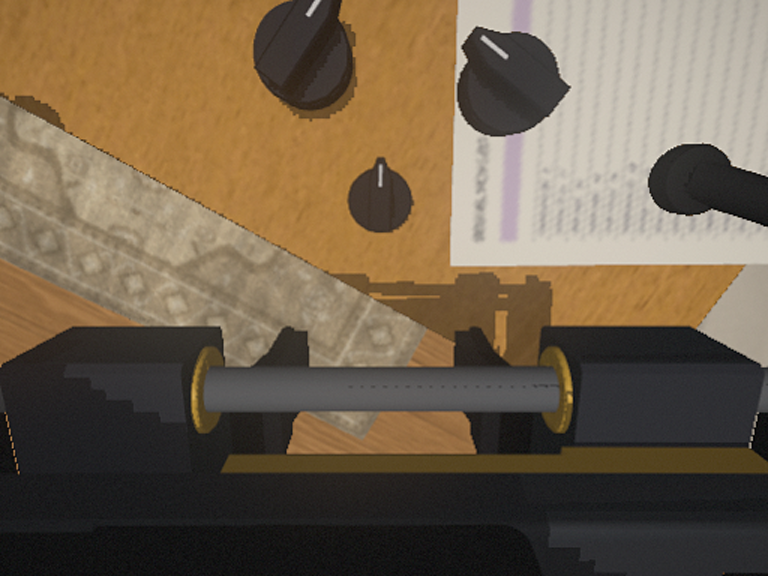

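The small knob's skirt is at about (380,200), and its white pointer runs towards the image top (+y), with its tip at about (380,158). The two larger knobs are at (303,55) and (512,83).

```bash
python3 - <<'E'
from h import *
import pickle
c=pickle.load(open("w5.pkl","rb")); im=c["img"]
m=(im.max(2)<75).astype(np.uint8); m=cv2.morphologyEx(m,cv2.MORPH_CLOSE,np.ones((5,5)))
n,l,st,ce=cv2.connectedComponentsWithStats(m); k=l[137,253]; M=(l==k).astype(np.uint8)
o=cv2.morphologyEx(M,cv2.MORPH_OPEN,cv2.getStructuringElement(cv2.MORPH_ELLIPSE,(25,25)))
cn=max(cv2.findContours(o,cv2.RETR_EXTERNAL,cv2.CHAIN_APPROX_NONE)[0],key=len)
P=onz(c,cn[:,0].astype(float),.018); 
print(st[k],"skirt xy",(P.max(0)+P.min(0))/2,P.max(0)-P.min(0))
ys,xs=np.where(M); tip=[[xs[ys==ys.min()].mean(),ys.min()]]; print("tip",tip,onz(c,tip,.044),onz(c,tip,.034))
w=np.argwhere((im.min(2)>120)&(cv2.dilate(M,np.ones((3,3)))>0)&(np.arange(384)[:,None]<150))[:,::-1].astype(float)
Q=onz(c,w,.044); v=cv2.fitLine(Q[:,:2].astype(np.float32),cv2.DIST_L2,0,.01,.01).ravel(); print("stripe",len(w),Q.mean(0),np.degrees(np.arctan2(v[1],v[0])),Q[:,1].min(),Q[:,1].max())
E
```

```text
[ 233  106   42   49 1425] skirt xy [ 0.46907829 -0.32516801  0.018     ] [3.76656485e-02 3.89236387e-02 1.11022302e-16]
tip [[np.float64(253.5), np.int64(106)]] [[ 0.4696595  -0.30032498  0.044     ]] [[ 0.46969153 -0.30034046  0.034     ]]
stripe 32 [ 0.46946235 -0.3095516   0.044     ] 87.04794 -0.3151457366527094 -0.30358022290103515
```

Emit:
{"op": "jog_arm", "data": {"commands": [[0.4, 0, 0.086, 0, 0, 0, 0], [0.4, 0, 0.086, -0.07, 0, 0, 0], [0.4, 0, 0.086, -0.14, 0, 0, 0], [0.4, 0, 0.086, -0.2, 0, 0, 0], [0.4, 0, 0.086, -0.24, 0, 0, 0]]}}

```text
time: 11.23
position: [0.467, -0.3249, 0.0374]
tool_rot: [-2.229, -2.212, 0.001]
ft_force: [-0.2, 0.1, -0.2]
grip_width: 0.409
grip_force: 0.0
```

Emit:
{"op": "jog_arm", "data": {"commands": [[0.4, 0, 0, -0.01, 0, 0, 0], [0.4, 0, 0, -0.01, 0, 0, 0], [0.4, 0, 0, -0.01, 0, 0, 0], [0.4, 0, 0, -0.01, 0, 0, 0], [0.4, 0, 0, -0.01, 0, 0, 0]]}}

```text
time: 11.65
position: [0.4691, -0.327, 0.0362]
tool_rot: [2.228, 2.209, 0.001]
ft_force: [-0.3, 0.4, -0.5]
grip_width: 0.398
grip_force: 0.0
```

```bash
python3 - <<'E'
from h import *
import time
P=[]
for i in range(4):
    s=ctrl.get_state(); P.append(s["position"]); ctrl.get_image("top")
print(np.array(P),np.mean(P,0),s["time"],s["ft_force"],s["tool_rot"])
E
```

```text
[[ 0.46906539 -0.32704645  0.03617276]
 [ 0.46879507 -0.3269142   0.03588084]
 [ 0.46853027 -0.32677459  0.03553176]
 [ 0.46826109 -0.32665147  0.03520962]] [ 0.46866296 -0.32684668  0.03569875] 11.8 [0.78533426 0.79189954 0.60779429] [2.22963657e+00 2.21045072e+00 3.39271152e-04]
```

Emit:
{"op": "jog_arm", "data": {"commands": [[0.4, 0, 0.002, -0.006, 0, 0, 0], [0.4, 0, 0.002, -0.012, 0, 0, 0], [0.4, 0, 0.002, -0.016, 0, 0, 0], [0.4, 0, 0.002, -0.016, 0, 0, 0], [0.4, 0, 0.002, -0.016, 0, 0, 0]]}}

```text
time: 12.27
position: [0.4674, -0.325, 0.0257]
tool_rot: [-2.23, -2.212, 0.0]
ft_force: [0.2, 0.6, -1.2]
grip_width: 0.401
grip_force: 0.0
```

Emit:
{"op": "jog_arm", "data": {"commands": [[0, 0, 0, 0, 0, 0, 0], [0, 0, 0, 0, 0, 0, 0], [0, 0, 0, 0, 0, 0, 0], [0, 0, 0, 0, 0, 0, 0], [0, 0, 0, 0, 0, 0, 0]], "grip_force": 35}}

```text
time: 12.68
position: [0.4678, -0.3252, 0.0262]
tool_rot: [2.23, 2.212, 0.0]
ft_force: [0.4, -0.2, 0.2]
grip_width: 0.146
grip_force: 35.0
```

```bash
python3 - <<'E'
from h import *
P=[]
for i in range(6):
    s=ctrl.get_state(); P.append(np.r_[s["position"],s["ft_force"],s["tool_rot"]]); ctrl.get_image("top")
print(np.mean(P,0).round(4),s["time"],s["grip_width"],s["grip_force"])
E
```

```text
[ 4.6780e-01 -3.2520e-01  2.6200e-02  4.5380e-01 -2.4400e-02 -3.2800e-01
  2.2305e+00  2.2118e+00  2.0000e-04] 12.9333 0.14775280884851835 34.999961256980896
```

Emit:
{"op": "jog_arm", "data": {"commands": [[0, 0, 0, 0.03, 0, 0, 0], [0, 0, 0, 0.1, 0, 0, 0], [0, 0, 0, 0.18, 0, 0, 0], [0, 0, 0, 0.26, 0, 0, 0], [0, 0, 0, 0.34, 0, 0, 0]]}}

```text
time: 13.4
position: [0.4671, -0.3248, 0.1975]
tool_rot: [-2.23, -2.212, 0.0]
ft_force: [1.3, -0.9, -0.5]
grip_width: 0.148
grip_force: 35.0
```

Emit:
{"op": "jog_arm", "data": {"commands": [[0, 0.0136, 0.055, 0, 0, 0, -0.2], [0, 0.027, 0.11, 0, 0, 0, -0.4], [0, 0.041, 0.166, 0, 0, 0, -0.6], [0, 0.054, 0.221, 0, 0, 0, -0.8], [0, 0.068, 0.276, 0, 0, 0, -1]]}}

```text
time: 13.82
position: [0.5014, -0.1859, 0.196]
tool_rot: [-2.732, -1.552, 0.001]
ft_force: [-0.8, 1.1, -1.1]
grip_width: 0.147
grip_force: 35.0
```

Emit:
{"op": "jog_arm", "data": {"commands": [[0, 0.0136, 0.055, 0, 0, 0, -0.2], [0, 0.027, 0.11, 0, 0, 0, -0.4], [0, 0.041, 0.166, 0, 0, 0, -0.6], [0, 0.054, 0.221, 0, 0, 0, -0.8], [0, 0.068, 0.276, 0, 0, 0, -1]]}}

```text
time: 14.23
position: [0.5354, -0.0478, 0.1959]
tool_rot: [3.04, 0.792, -0.001]
ft_force: [0.4, -0.0, -1.4]
grip_width: 0.145
grip_force: 35.0
```

Emit:
{"op": "jog_arm", "data": {"commands": [[0, 0.0136, 0.055, 0, 0, 0, -0.17], [0, 0.027, 0.11, 0, 0, 0, -0.34], [0, 0.041, 0.166, 0, 0, 0, -0.5], [0, 0.054, 0.221, 0, 0, 0, -0.67], [0, 0.068, 0.276, 0, 0, 0, -0.833]]}}

```text
time: 14.65
position: [0.5695, 0.09, 0.1958]
tool_rot: [3.139, 0.117, -0.001]
ft_force: [-0.1, -0.1, -0.3]
grip_width: 0.146
grip_force: 35.0
```

Emit:
{"op": "jog_arm", "data": {"commands": [[0, 0, 0, -0.04, 0, 0, 0], [0, 0, 0, -0.08, 0, 0, 0], [0, 0, 0, -0.12, 0, 0, 0], [0, 0, 0, -0.14, 0, 0, 0], [0, 0, 0, -0.14, 0, 0, 0]]}}

```text
time: 15.07
position: [0.5675, 0.0883, 0.1232]
tool_rot: [3.139, 0.124, -0.009]
ft_force: [-0.4, -0.2, -0.8]
grip_width: 0.149
grip_force: 35.0
```

```bash
cat > st.py <<'E'
from h import *
P=[]
for i in range(8):
    s=ctrl.get_state(); P.append(np.r_[s["position"],s["ft_force"]]); c=cam("wrist")
r=s["tool_rot"]
print(np.mean(P,0).round(4),s["time"],round(s["grip_width"],3),s["grip_force"],"yaw",np.degrees(2*np.arctan2(r[1],r[0]))%360, r.round(4))
import sys
if len(sys.argv)>1: save(c,sys.argv[1],None,1.5)
E
python3 st.py w6
```

```text
[ 0.5698  0.0888  0.1265  0.335  -0.0978 -0.4208] 15.4167 0.146 34.999807476997375 yaw 4.514896434327085 [3.1391e+00 1.2370e-01 3.1000e-03]
```

View pics/w6.png

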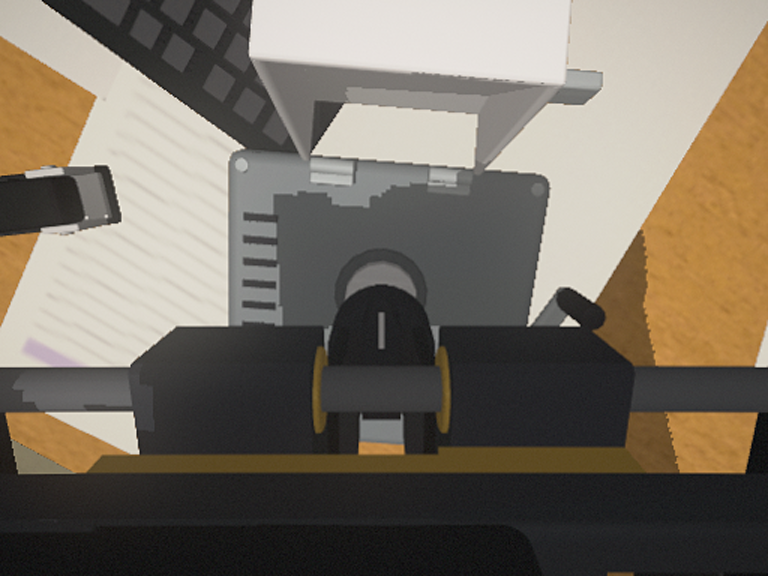

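The knob is held, with its pointer to the rear (stripe at (381,330)). It is centred sideways over the collar, which is at u≈381. Lowering it.

Emit:
{"op": "jog_arm", "data": {"commands": [[0, -0.001, 0, -0.03, 0, 0, 0], [0, -0.001, 0, -0.05, 0, 0, 0], [0, -0.001, 0, -0.062, 0, 0, 0], [0, -0.001, 0, -0.064, 0, 0, 0], [0, -0.001, 0, -0.064, 0, 0, 0]]}}

```text
time: 15.88
position: [0.5688, 0.0888, 0.0936]
tool_rot: [3.139, 0.124, -0.002]
ft_force: [-1.0, 0.1, -0.3]
grip_width: 0.144
grip_force: 35.0
```

```bash
python3 st.py
```

```text
[ 0.5694  0.0889  0.0944 -0.1997  0.0224 -0.5013] 16.2333 0.15 34.99985933303833 yaw 4.523874011170945 [3.1391e+00 1.2400e-01 1.1000e-03]
```

Emit:
{"op": "jog_arm", "data": {"commands": [[0, 0, 0, -0.003, 0, 0, 0], [0, 0, 0, -0.006, 0, 0, 0], [0, 0, 0, -0.009, 0, 0, 0], [0, 0, 0, -0.012, 0, 0, 0], [0, 0, 0, -0.014, 0, 0, 0]]}}

```text
time: 16.7
position: [0.569, 0.0888, 0.0867]
tool_rot: [3.139, 0.124, -0.001]
ft_force: [-0.3, 0.3, -0.9]
grip_width: 0.146
grip_force: 35.0
```

Emit:
{"op": "jog_arm", "data": {"commands": [[0, 0, 0, -0.002, 0, 0, 0], [0, 0, 0, -0.004, 0, 0, 0], [0, 0, 0, -0.006, 0, 0, 0], [0, 0, 0, -0.006, 0, 0, 0], [0, 0, 0, -0.006, 0, 0, 0]]}}

```text
time: 17.12
position: [0.5691, 0.0888, 0.084]
tool_rot: [3.139, 0.124, -0.0]
ft_force: [-0.1, -0.2, -0.7]
grip_width: 0.146
grip_force: 35.0
```

```bash
python3 st.py
```

```text
[ 0.5692  0.0889  0.0841 -0.0557 -0.1874 -0.7668] 17.4667 0.147 34.99983251094818 yaw 4.524869560139036 [3.1391 0.124  0.    ]
```

No force 5 mm past the tip height, so the knob is sliding on. Continuing.

Emit:
{"op": "jog_arm", "data": {"commands": [[0, 0, 0, -0.003, 0, 0, 0], [0, 0, 0, -0.006, 0, 0, 0], [0, 0, 0, -0.009, 0, 0, 0], [0, 0, 0, -0.012, 0, 0, 0], [0, 0, 0, -0.015, 0, 0, 0]]}}

```text
time: 17.93
position: [0.5691, 0.0888, 0.0763]
tool_rot: [3.139, 0.124, -0.0]
ft_force: [0.4, 0.0, 0.1]
grip_width: 0.146
grip_force: 35.0
```

Emit:
{"op": "jog_arm", "data": {"commands": [[0, 0, 0, -0.002, 0, 0, 0], [0, 0, 0, -0.004, 0, 0, 0], [0, 0, 0, -0.006, 0, 0, 0], [0, 0, 0, -0.006, 0, 0, 0], [0, 0, 0, -0.006, 0, 0, 0]]}}

```text
time: 18.35
position: [0.5692, 0.0889, 0.0739]
tool_rot: [3.139, 0.124, -0.0]
ft_force: [-2.1, -0.0, 2.3]
grip_width: 0.146
grip_force: 35.0
```

```bash
python3 st.py
```

```text
[ 0.5692  0.0888  0.0738 -1.57   -0.3498  2.4459] 18.7 0.142 35.00058889389038 yaw 4.523252713933846 [3.139 0.124 0.   ]
```

Emit:
{"op": "jog_arm", "data": {"commands": [[0, -0.001, 0, -0.002, 0, 0, 0], [0, -0.001, 0, -0.004, 0, 0, 0], [0, -0.001, 0, -0.006, 0, 0, 0], [0, -0.001, 0, -0.008, 0, 0, 0], [0, -0.001, 0, -0.008, 0, 0, 0]], "grip_force": 45}}

```text
time: 19.17
position: [0.5692, 0.0888, 0.07]
tool_rot: [3.139, 0.124, 0.002]
ft_force: [-2.2, -0.2, 6.0]
grip_width: 0.146
grip_force: 45.0
```

```bash
python3 st.py
```

```text
[ 0.5692  0.0889  0.0701 -1.1247 -0.3921  5.7221] 19.5167 0.149 45.00166118144989 yaw 4.522611914995454 [3.139e+00 1.240e-01 1.500e-03]
```

Emit:
{"op": "jog_arm", "data": {"commands": [[0, 0, 0, -0.001, 0, 0, 0], [0, 0, 0, -0.002, 0, 0, 0], [0, 0, 0, -0.003, 0, 0, 0], [0, 0, 0, -0.004, 0, 0, 0], [0, 0, 0, -0.004, 0, 0, 0]]}}

```text
time: 19.98
position: [0.5692, 0.0889, 0.069]
tool_rot: [3.139, 0.124, 0.002]
ft_force: [-4.2, -1.0, 11.5]
grip_width: 0.144
grip_force: 45.0
```

```bash
python3 st.py
```

```text
[ 0.5692  0.0889  0.0691 -3.3558 -1.1968 11.2154] 20.3333 0.143 45.00316858291626 yaw 4.524129395489011 [3.1386e+00 1.2400e-01 1.7000e-03]
```

Emit:
{"op": "jog_arm", "data": {"commands": [[0, 0, 0, -0.001, 0, 0, 0], [0, 0, 0, -0.002, 0, 0, 0], [0, 0, 0, -0.002, 0, 0, 0], [0, 0, 0, -0.002, 0, 0, 0], [0, 0, 0, -0.002, 0, 0, 0]]}}

```text
time: 20.8
position: [0.5693, 0.0889, 0.069]
tool_rot: [3.138, 0.124, 0.002]
ft_force: [-5.6, -2.4, 17.3]
grip_width: 0.142
grip_force: 45.0
```

```bash
python3 st.py; python3 - <<'E'
from h import *
a=cam("wrist")["img"]; b=cam("scene")["img"][150:300,150:350]
cv2.imwrite("pics/fin.png",np.hstack([cv2.resize(a,(400,300)),cv2.resize(b,(400,300))]))
E
```

```text
[ 0.5693  0.0889  0.069  -5.5545 -1.6945 16.7321] 21.15 0.148 45.00460624694824 yaw 4.519541354183332 [3.1383e+00 1.2380e-01 2.1000e-03]
```

View pics/fin.png

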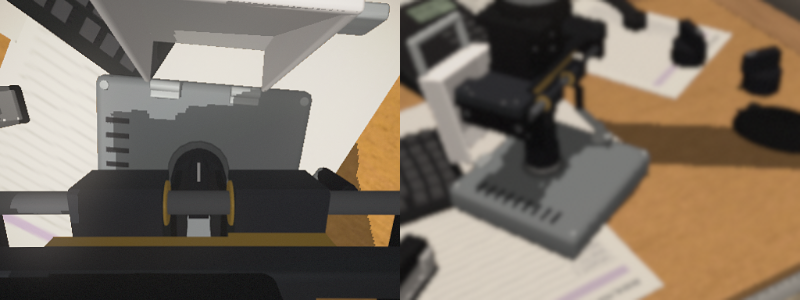

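The knob sits on the collar at (198,170) in the left panel, with its pointer to the rear and the guard upright. In the right panel the latch is free and the bystanders haven't moved. The TCP stays at z = 0.069 with 17 N of push, which is the predicted fully-down height, so I'm handing in.

```bash
python3 -c "
from bench import ctrl
print(ctrl.close_job())"
```

```text
the job is handed in; nothing more can be done
None
```

I handed the job in at about 21 s: the latch is free (about 1.1 rad), the guard is open, and the smallest knob is on the D-shaft, held fully down on the collar with about 17 N. I don't have the verdict, because the hand-in returned no result.

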